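# Slide a spacer along the rail into the corner of a welding locator

## Robot

A 6-joint arm with a two-finger parallel gripper is mounted at the origin on the work surface. World frame = base frame: x ahead of the robot, y to its left, z up, the work surface at z = 0. Lengths are in m, angles in rad, forces in N, time in s.
With the tool pointing down it reaches from about 0.25 to 0.8 m from the base axis. Payload 3.9 kg.
Tool frame: the origin (TCP) lies on the centre line of the jaws, within the pads' length; the fingertips stand 25 mm ahead of it and the grasp point (between the pads) lies 6 mm ahead of it; z points along the fingers, x is the direction in which the jaws open and shut, and the axes are right-handed (so a half turn about z gives the same grasp; the last joint's range is limited). The gripper opens to 85 mm and grips with 20 to 120 N. Pads are 22 mm wide; open, the fingers measure 114 mm over their backs; the gripper's body (76 mm by 85 mm) begins 54 mm behind the grasp point. The pads swing forward as they close: fully open they stand 13 mm farther back than shut.
Start: joints at [1.104, 0.26, -0.138, 1.173, 0, 1.571], TCP at [0.236, 0.469, 0.256] pointing down, gripper open.
Joint ranges: [-2.78, 2.78], [-0.83, 1.72], [-1.28, 1.37], [-1.9, 2.12], [-1.57, 1.48], [-3.14, 3.14]. Speed limits (rad/s): [2.57, 2.57, 3.14, 3.14, 3.14, 3.14].

## Interface

Orientations are given as a unit quaternion [x, y, z, w].
In Python, from plant import get_obs, capture, finish_job gives the robot as it stands.
- The arm moves only by the tool jog_arm, never from a script. Its argument "moves" is a list that holds one entry, the list of rows, each a list of 7 numbers: the turn, a rotation vector about the tool's x, y, z in degrees, then the shift along the tool's x, y, z in mm, then the finger opening in mm, from 0 to 85.4. A call has exactly 8 rows; each row is the pose to reach, as a shift and turn from the pose measured when the call began, along the tool's axes at that moment; what a row does not reach only later rows make up. A row lasts 1/12 s, in which the tool goes at most 41.7 mm and 7.16 degrees, less where a joint would pass 70% of its speed; a pose out of reach is approached as far as the arm can. A call with a gripper value outside its range is refused whole. The fingers move at their own pace and stop on an object; the grip force is fixed at half the most. Time passes only in rows, so rows that repeat a pose let the fingers close, or fill a call up. It gives the time, the measured TCP pose, the force and the opening at its end, in the units of the state.
- get_obs(): the state, without advancing time (a new reading comes with each control period).
- capture(name): name is "scene" or "top" or "wrist"; returns a dict with "frame" (384x512x3 uint8, red, green, blue), "z_map" (384x512 float32, m along the optical axis (not along the pixel's ray), 0 where there is no reading), "vertical_fov" (degrees; the focal length in pixels is half the picture's height over the tangent of half this angle, whatever the lens; pixels are square), "cx", "cy" (the principal point, pixels), "T" (4x4, takes a point from camera to world coordinates). Camera axes: x right, y down, z forward; pixel columns grow to the right and rows downward; lengths in m; the calibration is good to about 2 mm. A picture is of the moment at which its call begins.
- finish_job(): hands the job in, once; it reports no verdict.
The state is a dict: "clock": time; "qpos": joint angles; "joint_vel": joint speeds; "joint_torque": joint torques, N m; "tcp_pos": TCP position; "tcp_rot": TCP orientation; "contact_force": force on the tool from outside, world axes, zero at the start; "wrist_torque": the same for the moment, N m; "gripper_width": opening from 0.0 (shut) to 1.0 (fully open).
Only numpy, scipy, OpenCV 4.12 (cv2) and the standard library are available. Lean on these libraries where they do the work, as an engineer would, in place of code of your own. Each camera call takes 0.05 s, during which the arm holds its last target.

## Task

On the welding bench, push the flat rectangular metal spacer square against the long rail of the locator plate, well short of the corner pocket. Then slide it along the rail into the pocket until it sits flush against both the rail and the end stop, and take the gripper away. Work by pushing with the fingers only: the spacer stays flat on the plate and is never picked up, and everything else on the bench stays where it is.

Things in the scene. Friction and masses are not known exactly. Their poses are not given: they have to be found in the camera images.
- fixture: Fixed dark steel locator plate, 200 (its x) x 320 (its y) x 10 mm thick, lying on the bench; origin at the centre of its underside, top face at its z = 10 mm. Its x axis points from the open near side towards the rail, its y axis along the rail towards the pocket. Rail, end stop and keeper stand on it; they make the corner pocket, 46 mm wide and open towards -y.
- rail (a point): Upper inner edge of the rail, a fixed steel bar 16 mm high and 20 mm wide running along the plate's y from -155 to +145 mm; this point is at plate x = 55, y = 0, z = 26 mm, so the inner face is at plate x = 55 mm.
- stop (a point): Upper inner edge, at mid-length, of the end stop, a fixed steel bar 16 mm high and 20 mm wide across the rail's +y end; this point is at plate x = 23, y = 125, z = 26 mm. Its inner face is at plate y = 125 mm and runs from x = -9 mm to the rail.
- keeper (a point): Top of the rounded nose of the keeper, a fixed low steel bar 12 mm high and 18 mm wide, parallel to the rail, from plate y = 85 to 125 mm and x = -9 to +9 mm; this point is at plate x = 0, y = 85, z = 22 mm. The seated spacer sticks out 20 mm past this nose.
- pocket (a point): Where the spacer's centre is when it is fully seated in the corner: plate frame x = 35 mm, y = 95 mm, z = 16 mm; axes as the plate's.
- spacer_center (a point): Centre of the loose bare metal spacer, a rectangular slab 40 (its x) x 60 (its y) x 12 mm thick, 0.15 to 0.31 kg, flat on the plate. It is the only oblong slab; it starts 20 to 80 mm clear of the rail, on the half of the plate away from the pocket, its long side within about 25 degrees of the rail's direction. Seated, its long side lies along the rail.
- boss: Bystander: bare metal disc, diameter 36 mm, 16 mm high, loose on the plate on the near side of the keeper; origin at the centre of its underside.
- tile: Bystander: small bare metal square, 26 x 26 x 12 mm, loose on the plate near its corner at -x, -y; origin at the centre of its underside.
- magnet: Bystander: grey bar-shaped holding magnet, 24 x 74 x 28 mm high, on the bench behind the rail; origin at the centre of its underside.
- glasses: Bystander: clear safety glasses, 140 mm wide, 47 mm high, on the right of the bench; origin under the nose bridge.
- brush: Bystander: wire brush with a wooden back, about 255 x 34 x 32 mm high, handle and head in line, on the right of the bench; origin on the bench under the joint of handle and head.
- jar: Bystander: upright grey jar, diameter 64 mm, 85 mm high, on the left of the bench; origin at the centre of its underside.
- hammer: Bystander: hammer lying on the left of the bench; origin under it.
Not all that is in view belongs to the job. Leave any orange or purple look-alike of the part that bears spacer_center alone.

How it is judged:
By the outcome, as a careful person would: the job done as asked, in the order asked, and still so for the second after the job is handed in, with the robot touching nothing.
It also fails if it takes over 54 s, if anything falls off the work surface, if the arm or the gripper's body presses on something with over 40 N, if the wrist force passes 120 N, or if a joint passes its speed limit or range.

## Working session

There is one attempt and no reset: what is moved stays moved. The work goes in short steps, Python scripts to look and compute and a tool call to move; the robot and the scene stay as the last step left them, time stands still between calls to the robot, and variables do not carry over. Pictures are saved under pics/ and viewed, and the job is handed in when it is done.

Besides the shell and the picture viewer there is one more tool, called after "Emit:" as a command line: name --argument value ..., lists and objects as JSON in quotes. jog_arm: Moves the arm, as the interface text tells. Its arguments: {"type":"object","properties":{"moves":{"type":"array"}},"required":["moves"]}

```bash
mkdir -p pics; cat > h.py <<'E'
import numpy as np, cv2
from plant import get_obs, capture, finish_job
def cap(n,tag):
    c=capture(n); cv2.imwrite(f'pics/{tag}.png',c['frame'][...,::-1]); np.savez(f'pics/{tag}.npz',**{k:np.array(v) for k,v in c.items()}); return c
def pts(c):
    h,w=c['z_map'].shape; f=h/2/np.tan(np.radians(float(c['vertical_fov']))/2)
    v,u=np.mgrid[:h,:w]; z=c['z_map']; P=np.stack([(u-c['cx'])*z/f,(v-c['cy'])*z/f,z],-1)
    return P@c['T'][:3,:3].T+c['T'][:3,3]
E
python3 - <<'E'
from h import *
o=get_obs(); print(o)
for n in ['top','scene']:
    c=cap(n,n+'0'); print(n,c['vertical_fov'],c['cx'],c['cy'],c['T'].round(3).tolist())
    cv2.imwrite(f'pics/{n}0b.png',cv2.resize(c['frame'][...,::-1],(768,576),interpolation=cv2.INTER_CUBIC))
E
```

```text
{'clock': 0.0, 'qpos': array([ 1.10400722e+00,  2.60672256e-01, -1.39397914e-01,  1.17268671e+00,
       -3.75483146e-05,  1.57080871e+00]), 'joint_vel': array([ 0.00062501,  0.00109834, -0.00011161, -0.00022708, -0.00054137,
        0.00039218]), 'joint_torque': array([ 1.76207621e-03, -4.05677819e+01,  2.53926069e+01,  1.89194345e-02,
       -1.80933216e-04, -1.39130768e-05]), 'tcp_pos': array([0.23598257, 0.46825694, 0.2554601 ]), 'tcp_rot': array([ 8.51478377e-01,  5.24388799e-01, -8.24831207e-04,  5.30041063e-04]), 'contact_force': array([-0.5516691 ,  0.20606934,  0.94667009]), 'wrist_torque': array([ 0.03706609,  0.00413177, -0.01431538]), 'gripper_width': 1.004259724527851}
top 50.507699088340345 258.3734982172322 192.25055994673562 [[0.027, -0.984, 0.174, 0.274], [-1.0, -0.028, -0.003, 0.009], [0.007, -0.174, -0.985, 1.492], [0.0, 0.0, 0.0, 1.0]]
scene 42.34851671183003 248.60337261732383 191.89383473703373 [[0.864, 0.4, -0.305, 0.961], [0.503, -0.705, 0.499, -0.697], [-0.015, -0.585, -0.811, 1.16], [0.0, 0.0, 0.0, 1.0]]
```

View pics/top0b.png

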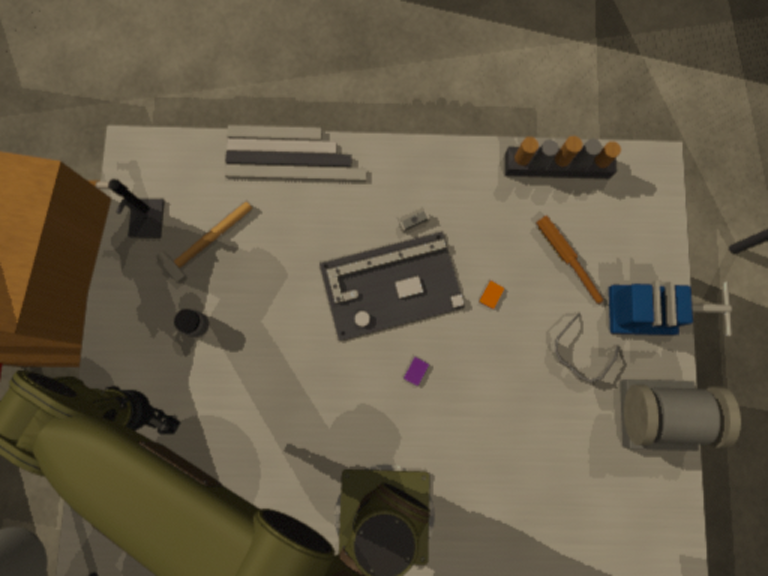

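View pics/scene0b.png

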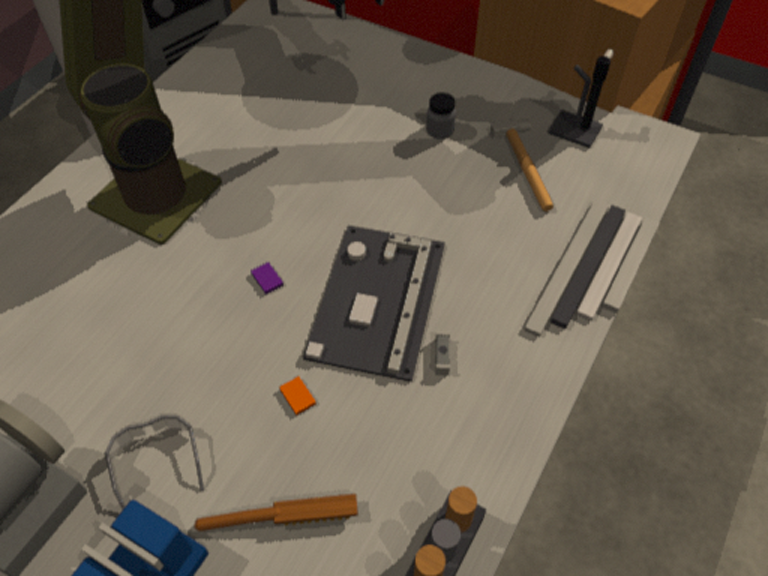

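The top view (768-px picture) shows these things that could be taken for the spacer: the white oblong slab on the plate at (409,287), the tile (457,301), the boss (362,319), the orange slab (492,295) and the purple slab (417,371). I choose the slab at (409,287), and I'll check it in a crop and measure it.

```bash
python3 - <<'E'
from h import *
c=dict(np.load('pics/top0.npz')); P=pts(c)
im=c['frame'][...,::-1]
cv2.imwrite('pics/crop0.png',cv2.resize(im[145:240,200:320],(720,570),interpolation=cv2.INTER_CUBIC))
c2=dict(np.load('pics/scene0.npz')); P2=pts(c2)
cv2.imwrite('pics/crop1.png',cv2.resize(c2['frame'][...,::-1][140:260,195:310],(690,720),interpolation=cv2.INTER_CUBIC)[:600])
# spacer px: top(273,191), scene(242,206)
for (Q,cc,u,v) in ((P,c,273,191),(P2,c2,242,206)):
    print('spacer',Q[v,u], cc['frame'][v,u])
g=cv2.cvtColor(c['frame'],cv2.COLOR_RGB2GRAY)
# plate: height map region
x,y,z=P[...,0],P[...,1],P[...,2]
print(z[191,225:300].round(4))
E
```

```text
spacer [ 0.54167424 -0.04834251  0.01643073] [159 146 125]
spacer [ 0.54257388 -0.04858916  0.02436604] [170 155 137]
[0.023  0.0145 0.0079 0.0141 0.0075 0.0144 0.0121 0.0044 0.0085 0.0074
 0.0087 0.0059 0.0018 0.0143 0.0071 0.0121 0.006  0.006  0.0069 0.0081
 0.0111 0.0039 0.0057 0.0071 0.0078 0.0057 0.0092 0.0079 0.0078 0.0133
 0.0051 0.0124 0.008  0.0053 0.0137 0.0065 0.0134 0.0105 0.007  0.0182
 0.0216 0.0219 0.0231 0.0186 0.0237 0.018  0.0264 0.0238 0.0164 0.02
 0.0197 0.0229 0.0194 0.022  0.0223 0.0218 0.0155 0.0133 0.0057 0.007
 0.0134 0.0063 0.0132 0.0134 0.0127 0.008  0.0043 0.0179 0.0074 0.0096
 0.0107 0.0097 0.0124 0.0077 0.0073]
```

View pics/crop0.png

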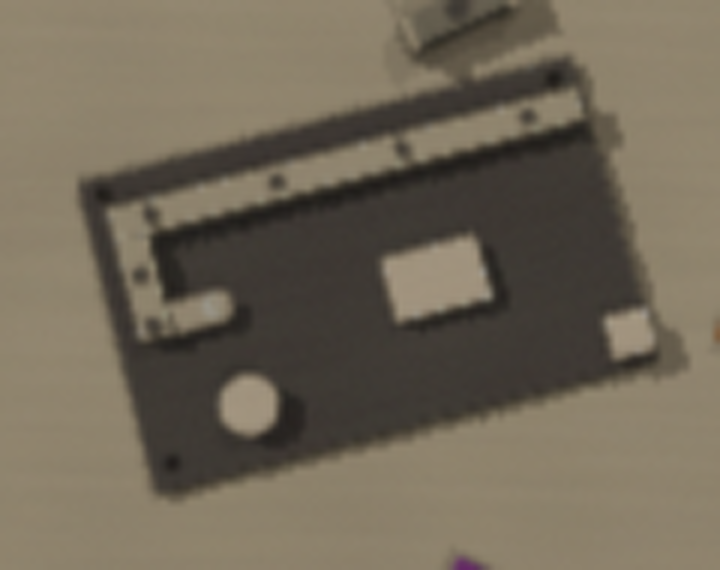

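View pics/crop1.png

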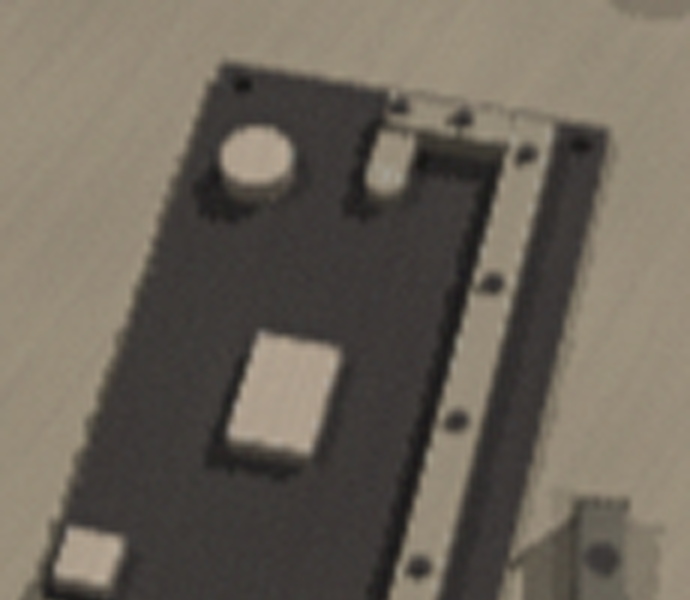

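The crops confirm the choice: it is the only bare oblong slab on the plate. Its top-face corners in crop0 are about (380,258), (472,232), (496,300) and (403,325). Next I'll fit the plate and spacer poses.

```bash
cat >> h.py <<'E'
def ray(c,uv,z):
    h=384; f=h/2/np.tan(np.radians(float(c['vertical_fov']))/2); uv=np.asarray(uv,float)
    d=np.c_[(uv[:,0]-c['cx'])/f,(uv[:,1]-c['cy'])/f,np.ones(len(uv))]@c['T'][:3,:3].T
    o=c['T'][:3,3]; return (o+d*((z-o[2])/d[:,2])[:,None])[:,:2]
def fit(A,B): # A local -> B world, 2D rigid
    a=A-A.mean(0); b=B-B.mean(0); H=a.T@b; th=np.arctan2(H[0,1]-H[1,0],H[0,0]+H[1,1])
    R=np.array([[np.cos(th),-np.sin(th)],[np.sin(th),np.cos(th)]]); t=B.mean(0)-R@A.mean(0)
    return th,t,np.linalg.norm(A@R.T+t-B,axis=1)
E
python3 - <<'E'
from h import *
c=dict(np.load('pics/top0.npz')); 
k=lambda L:np.array(L)/6+[200,145]-0.5+1/12
Pl=np.array([[100,160],[100,-160],[-100,-160],[-100,160]])/1e3
th,t,r=fit(Pl,ray(c,k([(82,180),(572,55),(655,362),(160,495)]),.010)); print('plate',np.degrees(th),t,r)
R=np.array([[np.cos(th),-np.sin(th)],[np.sin(th),np.cos(th)]])
S=np.array([[20,30],[20,-30],[-20,-30],[-20,30]])/1e3
a,s,r=fit(S,ray(c,k([(380,258),(472,232),(496,300),(403,325)]),.022)); print('spacer',np.degrees(a),s,r,'in plate',R.T@(s-t),np.degrees(a-th))
for n,p,z in (('boss',(249,405),.026),('tile',(630,333),.022),('keeper',(225,305),.022),('stoptop',(138,275),.026)):
    print(n,R.T@(ray(c,k([p]),z)[0]-t))
from scipy.spatial.transform import Rotation as Ro
print(Ro.from_quat(get_obs()['tcp_rot']).as_matrix().round(3), 'target cam pos', t)
w=cap('wrist','w0'); T=w['T']; print(T.round(3)); 
E
```

```text
plate 16.333293893462354 [ 0.54630889 -0.00383983] [0.00290454 0.00125059 0.00426816 0.00291557]
spacer 18.2366549363308 [ 0.54052116 -0.04645762] [0.00241339 0.00226609 0.00284632 0.00189299] in plate [-0.0175393  -0.03927017] 1.9033610428684453
boss [-0.06416424  0.09170188]
tile [-0.07978577 -0.14393546]
keeper [-0.00037736  0.0906537 ]
stoptop [0.03035997 0.13739059]
[[ 0.45   0.893 -0.001]
 [ 0.893 -0.45  -0.002]
 [-0.002  0.    -1.   ]] target cam pos [ 0.54630889 -0.00383983]
[[ 0.451  0.856  0.253  0.171]
 [ 0.892 -0.432 -0.13   0.501]
 [-0.002  0.285 -0.959  0.372]
 [ 0.     0.     0.     1.   ]]
```

```bash
cat >> h.py <<'E'
from scipy.spatial.transform import Rotation as Ro
TH=np.radians(16.333); T0=np.array([0.54631,-0.00384])
def rel(px,py,z,dyaw=0.0):
    """target TCP in plate mm, z world mm; tool x along plate y (+dyaw deg)"""
    o=get_obs(); R0=Ro.from_quat(o['tcp_rot']); c,s=np.cos(TH),np.sin(TH)
    w=np.r_[np.array([[c,-s],[s,c]])@[px/1e3,py/1e3]+T0,z/1e3]
    M=np.array([[-s,c,0],[c,s,0],[0,0,-1.]]).T; Rt=Ro.from_euler('z',dyaw,degrees=True)*Ro.from_matrix(M)
    print('rot',np.degrees((R0.inv()*Rt).as_rotvec()).round(2),'shift mm',(R0.inv().apply(w-o['tcp_pos'])*1e3).round(1))
def where(o=None):
    o=o or get_obs(); c,s=np.cos(TH),np.sin(TH); p=o['tcp_pos']
    pl=np.array([[c,s],[-s,c]])@(p[:2]-T0)*1e3
    F=np.array([[c,s],[-s,c]])@o['contact_force'][:2]
    print('t',round(o['clock'],2),'plate',pl.round(1),'z',round(p[2]*1e3,1),'F plate',F.round(1),o['contact_force'][2].round(1),'grip',o['gripper_width'].round(2))
E
python3 -c "
from h import *
where();rel(-85,-39,256)"
```

```text
Traceback (most recent call last):
  File "h.py", line 29, in where
    print('t',round(o['clock'],2),'plate',pl.round(1),'z',round(p[2]*1e3,1),'F plate',F.round(1),o['contact_force'][2].round(1),'grip',o['gripper_width'].round(2))
                                                                                                                                       ^^^^^^^^^^^^^^^^^^^^^^^^
AttributeError: 'float' object has no attribute 'round'
```

```bash
sed -i "s/o\['gripper_width'\].round(2)/round(o['gripper_width'],2)/" h.py
python3 -c "
from h import *
where();rel(-85,-39,256)"
```

```text
t 0.15 plate [-164.9  540.4] z 255.7 F plate [ 0.3 -0.2] 0.5 grip 1.0
rot [-3.000e-02  8.000e-02 -4.308e+01] shift mm [-3.686e+02  4.541e+02  2.000e-01]
```

Emit:
jog_arm --moves '[[[0,0,-3,-24,28,0,0],[0,0,-6,-48,57,0,0],[0,0,-9,-72,85,0,0],[0,0,-12,-96,114,0,0],[0,0,-15,-120,142,0,0],[0,0,-18,-144,170,0,0],[0,0,-21,-168,199,0,0],[0,0,-24,-184,227,0,0]]]'

```text
clock: 0.82
tcp_pos: [0.3552, 0.1993, 0.2558]
tcp_rot: [0.723, 0.691, -0.001, 0.0]
contact_force: [0.3, -0.1, 0.1]
gripper_width: 0.003
```

```bash
python3 -c "
from h import *
where();rel(-85,-39,256)"
```

```text
t 0.82 plate [-126.2  248.7] z 255.8 F plate [ 0.3 -0.2] 0.1 grip 0.0
rot [ -0.11   0.12 -18.94] shift mm [-2.587e+02  1.324e+02  2.000e-01]
```

Emit:
jog_arm --moves '[[[0,0,-3,-36,18,0,0],[0,0,-6,-72,37,0,0],[0,0,-9,-108,55,0,0],[0,0,-12,-144,74,0,0],[0,0,-15,-180,92,0,0],[0,0,-18,-216,110,0,0],[0,0,-18.9,-248,127,0,0],[0,0,-18.9,-258.7,132.4,0,0]]]'

```text
clock: 1.48
tcp_pos: [0.4776, -0.0693, 0.2559]
tcp_rot: [0.601, 0.799, -0.002, 0.001]
contact_force: [0.6, -0.3, 0.0]
gripper_width: 0.0
```

```bash
python3 -c "
from h import *
where();rel(-85,-39,256)
w=cap('wrist','w1');cv2.imwrite('pics/w1b.png',cv2.resize(w['frame'][...,::-1],(768,576),interpolation=cv2.INTER_CUBIC))"
```

```text
t 1.48 plate [-84.3 -43.5] z 255.9 F plate [ 0.5 -0.5] 0.0 grip 0.0
rot [-0.08  0.23 -0.28] shift mm [ 4.5 -0.7 -0.1]
```

View pics/w1b.png

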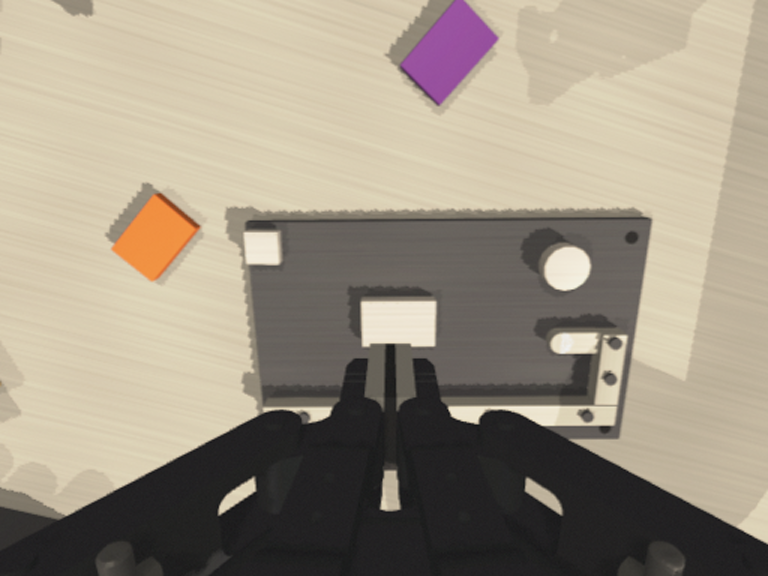

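The wrist view shows the spacer at (398,322), with the rail along the bottom at row ~413 and the stop and keeper pocket at (600,345). Now I'll refine with this closer view.

```bash
python3 - <<'E'
from h import *
c=dict(np.load('pics/w1.npz')); im=c['frame'][...,::-1]
cv2.imwrite('pics/w1z.png',cv2.resize(im[135:300,150:450],(800,440),interpolation=cv2.INTER_CUBIC))
g=cv2.cvtColor(c['frame'],cv2.COLOR_RGB2GRAY)
m=(g>170).astype(np.uint8)
n,l,st,ce=cv2.connectedComponentsWithStats(m)
for i in range(n):
    if 200<st[i,4]<5000 and 130<ce[i,1]<300 and 150<ce[i,0]<450: print(i,st[i],ce[i].round(1))
i=l[214,265]; s=ray(c,np.argwhere(l==i)[:,::-1],.022)
print('spacer px',(l==i).sum()); r=cv2.minAreaRect((s*1e3).astype(np.float32)); print(r, s.mean(0))
E
```

```text
2 [162 155  25  22 503] [174.3 165.1]
3 [363 165  31  29 700] [377.8 178.6]
4 [ 241  201   50   30 1424] [265.4 214.9]
5 [367 222  32  14 398] [382.7 228.4]
6 [397 223  21  47 536] [406.7 248.3]
9 [299 270 112  14 965] [361.8 276. ]
spacer px 1424
((538.993408203125, -45.5758056640625), (37.5579719543457, 59.38431930541992), 16.054046630859375) [ 0.5380073  -0.04571929]
```

View pics/w1z.png

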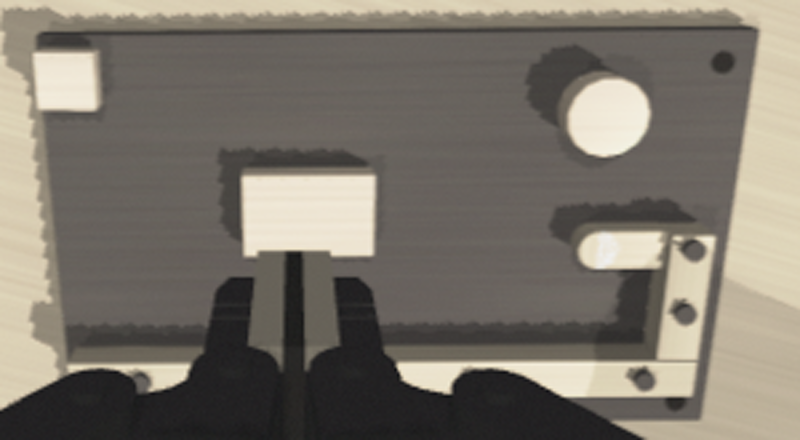

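```bash
python3 - <<'E'
from h import *
c=dict(np.load('pics/w1.npz'))
k=lambda p:np.array([p])/2.6667+[150,135]-0.5+.19
D=[((756,31),-100,160,.010),((39,34),-100,-160,.010),((700,418),100,160,.010),((668,237),-9,125,.026),((715,236),-9,145,.026),((657,360),55,125,.026),((68,361),55,-155,.026),((692,397),75,145,.026),]
B=np.array([ray(c,k(p),z)[0] for p,_,_,z in D]); A=np.array([[x,y] for _,x,y,_ in D])/1e3
th,t,r=fit(A,B); print(np.degrees(th),t); R=np.array([[np.cos(th),-np.sin(th)],[np.sin(th),np.cos(th)]])
print(((B-t)@R*1e3-A*1e3).round(1))
s=np.array([[241,175],[375,175],[374,257],[244,257]]); q=np.array([ray(c,k(p),.022)[0] for p in s]); print(((q-t)@R*1e3).round(1))
print('boss,keeper',[((ray(c,k(p),z)[0]-t)@R*1e3).round(1) for p,z in (((608,115),.026),((603,250),.022))])
E
```

```text
16.364261993166117 [ 0.54475918 -0.00336018]
[[ 1.5 -2.3]
 [ 0.9  2.9]
 [-2.3 -0.9]
 [ 1.  -1.7]
 [ 0.6 -0.6]
 [-0.3  0.7]
 [-1.   2.1]
 [-0.2 -0.2]]
[[-37.2 -68.9]
 [-36.9  -9. ]
 [  2.9  -8.6]
 [  2.6 -68.5]]
boss,keeper [array([-65. ,  90.6]), array([-0.1, 96.3])]
```

```bash
sed -i 's/^TH=.*/TH=np.radians(16.36); T0=np.array([0.5449,-0.0034])/' h.py; python3 -c "
from h import *
where();rel(-64,-39,42)"
```

```text
t 1.53 plate [-83.  -44.2] z 255.8 F plate [ 0.5 -2.7] -0.1 grip 0.0
rot [-0.1   0.22 -0.36] shift mm [  6.1  19.4 213.8]
```

Emit:
jog_arm --moves '[[[-0.1,0.2,-0.4,3,10,32,0],[-0.1,0.2,-0.4,6,19.4,64,0],[-0.1,0.2,-0.4,6,19.4,96,0],[-0.1,0.2,-0.4,6,19.4,128,0],[-0.1,0.2,-0.4,6,19.4,160,0],[-0.1,0.2,-0.4,6,19.4,190,0],[-0.1,0.2,-0.4,6,19.4,208,0],[-0.1,0.2,-0.4,6,19.4,213,0]]]'

```text
clock: 2.2
tcp_pos: [0.491, -0.0575, 0.0396]
tcp_rot: [0.599, 0.801, -0.002, -0.003]
contact_force: [-0.5, -0.2, 0.0]
gripper_width: -0.0
```

```bash
python3 -c "
from h import *
w=cap('wrist','w2');cv2.imwrite('pics/w2b.png',cv2.resize(w['frame'][...,::-1],(768,576),interpolation=cv2.INTER_CUBIC))
where();rel(-52,-39,38)"
```

```text
t 2.25 plate [-66.3 -37.2] z 40.3 F plate [ 0.4 -0. ] -0.6 grip -0.0
rot [-0.31 -0.13  0.09] shift mm [-1.9 14.3  2.2]
```

View pics/w2b.png

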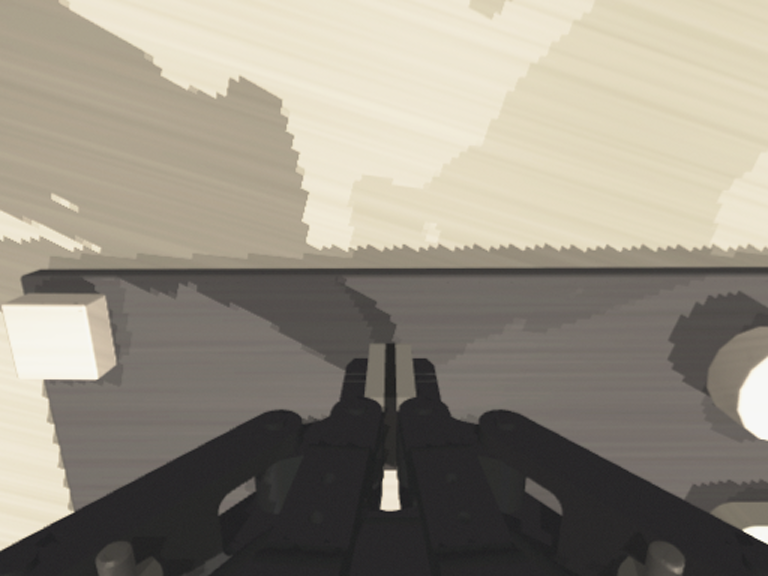

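Emit:
jog_arm --moves '[[[-0.3,-0.1,0.1,-1.9,8,1,0],[-0.3,-0.1,0.1,-1.9,16,1.5,0],[-0.3,-0.1,0.1,-1.9,24,1.5,0],[-0.3,-0.1,0.1,-1.9,32,1.5,0],[-0.3,-0.1,0.1,-1.9,39,1.5,0],[-0.3,-0.1,0.1,-1.9,46,1.5,0],[-0.3,-0.1,0.1,-1.9,52,1.5,0],[-0.3,-0.1,0.1,-1.9,56,1.5,0]]]'

```text
clock: 2.92
tcp_pos: [0.5472, -0.0434, 0.0387]
tcp_rot: [0.599, 0.801, 0.0, 0.0]
contact_force: [-0.1, -0.5, 1.2]
gripper_width: 0.0
```

```bash
python3 -c "
from h import *
c=cap('scene','s2');cv2.imwrite('pics/s2b.png',cv2.resize(c['frame'][...,::-1][130:270,175:325],(750,600)[:2] if 0 else (640,597),interpolation=cv2.INTER_CUBIC))
where();rel(4,-39,38.5)"
```

```text
t 2.97 plate [ -8.4 -39.1] z 38.7 F plate [-0.3  0.2] 0.6 grip 0.0
rot [ 0.09 -0.01  0.01] shift mm [ 0.1 12.4  0.2]
```

View pics/s2b.png

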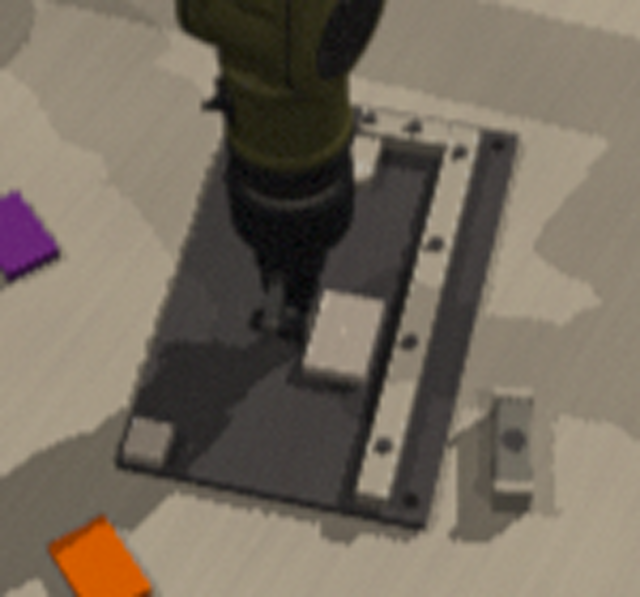

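The spacer at (345,335) in the crop has moved with the fingers and is now near the rail. I'll close the gap slowly.

Emit:
jog_arm --moves '[[[0.1,0,0,0,2,0.2,0],[0.1,0,0,0,4,0.2,0],[0.1,0,0,0,6,0.2,0],[0.1,0,0,0,8,0.2,0],[0.1,0,0,0,9.5,0.2,0],[0.1,0,0,0,11,0.2,0],[0.1,0,0,0,12,0.2,0],[0.1,0,0,0,13,0.2,0]]]'

```text
clock: 3.63
tcp_pos: [0.5603, -0.0397, 0.0385]
tcp_rot: [0.599, 0.801, -0.0, -0.0]
contact_force: [-0.6, -0.8, -0.0]
gripper_width: -0.003
```

```bash
python3 -c "
from h import *
c=cap('scene','s3');cv2.imwrite('pics/s3b.png',cv2.resize(c['frame'][...,::-1][130:270,175:325],(640,597),interpolation=cv2.INTER_CUBIC))
where();rel(4,-39,38.5)"
```

```text
t 3.68 plate [  4.8 -39.2] z 38.5 F plate [-0.4  1.3] -0.7 grip -0.0
rot [ 0.   -0.02  0.01] shift mm [ 0.2 -0.8  0. ]
```

View pics/s3b.png

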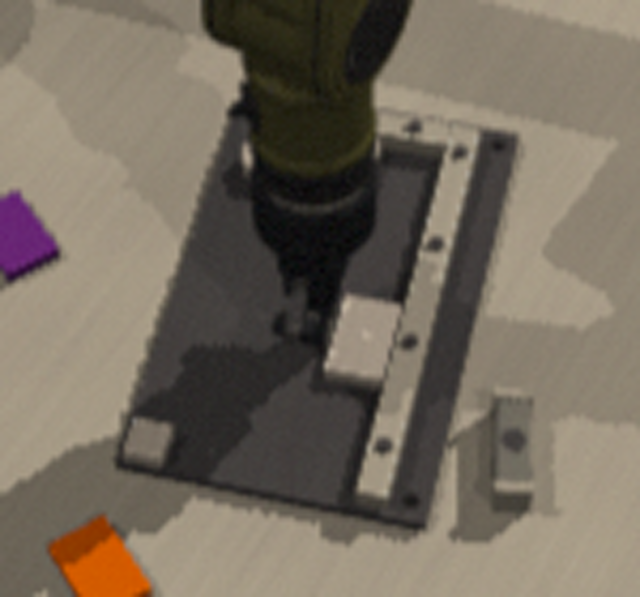

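No reaction from the rail yet. I'll press on in small steps.

Emit:
jog_arm --moves '[[[0,0,0,0,0.5,0,0],[0,0,0,0,1,0,0],[0,0,0,0,1.5,0,0],[0,0,0,0,2,0,0],[0,0,0,0,2.5,0,0],[0,0,0,0,3,0,0],[0,0,0,0,3,0,0],[0,0,0,0,3,0,0]]]'

```text
clock: 4.35
tcp_pos: [0.561, -0.0394, 0.0381]
tcp_rot: [0.599, 0.8, -0.002, -0.002]
contact_force: [-4.9, -2.4, 3.9]
gripper_width: -0.008
```

```bash
python3 -c "
from h import *
where()"
```

```text
t 4.35 plate [  5.3 -39. ] z 38.1 F plate [-5.4 -0.9] 3.9 grip -0.01
```

Emit:
jog_arm --moves '[[[0,0,0,0,3,0,0],[0,0,0,0,3.5,0,0],[0,0,0,0,4,0,0],[0,0,0,0,4.5,0,0],[0,0,0,0,5,0,0],[0,0,0,0,5,0,0],[0,0,0,0,5,0,0],[0,0,0,0,5,0,0]]]'

```text
clock: 5.02
tcp_pos: [0.561, -0.039, 0.0374]
tcp_rot: [0.6, 0.8, -0.005, -0.004]
contact_force: [-9.7, -3.7, 5.8]
gripper_width: -0.004
```

```bash
python3 -c "
from h import *
c=cap('scene','s4');cv2.imwrite('pics/s4b.png',cv2.resize(c['frame'][...,::-1][170:240,230:290],(514,600),interpolation=cv2.INTER_CUBIC))
where()"
```

```text
t 5.07 plate [  5.5 -38.7] z 37.4 F plate [-11.3  -1.1] 6.0 grip 0.0
```

View pics/s4b.png

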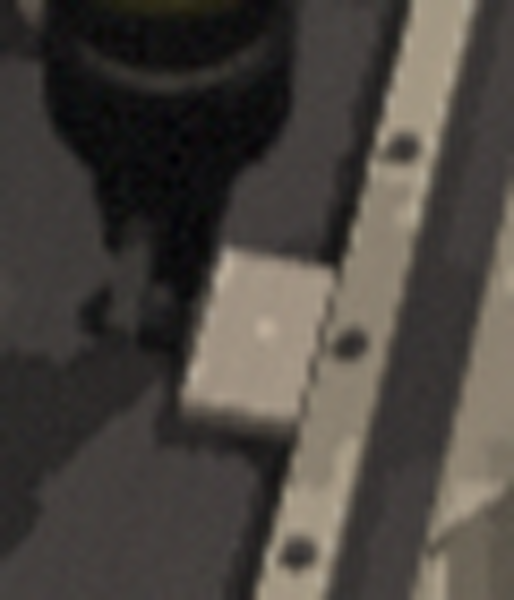

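Square and flush on the rail: the fingers stalled at 11 N. Now I'll back off, take a look, then go round to the -y end.

Emit:
jog_arm --moves '[[[0,0,0,0,-8,0,0],[0,0,0,0,-20,0,0],[0,0,0,0,-32,-10,0],[0,0,0,-10,-50,-40,0],[0,0,0,-30,-80,-80,0],[0,0,0,-50,-95,-120,0],[0,0,0,-62,-100,-150,0],[0,0,0,-62,-100,-150,0]]]'

```text
clock: 5.73
tcp_pos: [0.4876, -0.129, 0.195]
tcp_rot: [0.601, 0.799, -0.003, 0.001]
contact_force: [0.6, 0.2, 0.8]
gripper_width: -0.002
```

```bash
python3 -c "
from h import *
c=cap('wrist','w5');cv2.imwrite('pics/w5b.png',cv2.resize(c['frame'][...,::-1],(768,576),interpolation=cv2.INTER_CUBIC))
where();rel(34,-105,90)"
```

```text
t 5.78 plate [ -89.9 -104.1] z 194.1 F plate [ 0.6 -1.1] 0.5 grip 0.0
rot [-0.17  0.32 -0.21] shift mm [1.000e-01 1.242e+02 1.038e+02]
```

View pics/w5b.png

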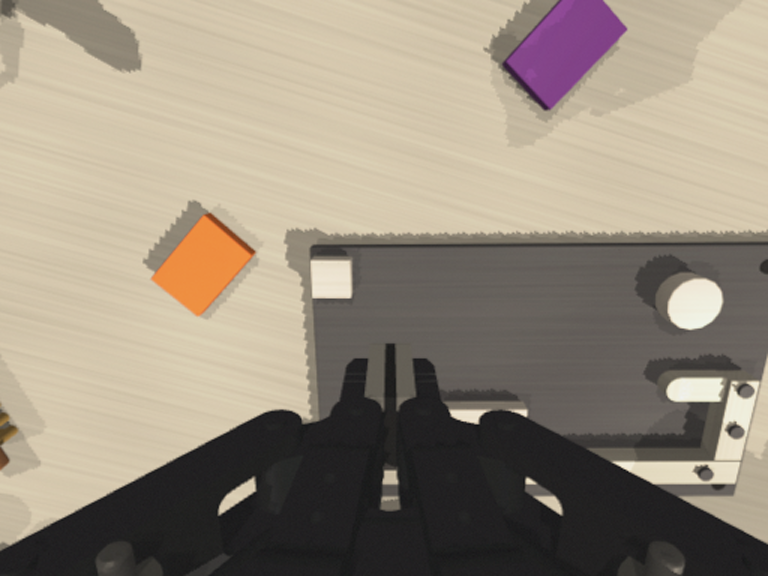

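```bash
python3 -c "
from h import *
c=dict(np.load('pics/w5.npz'))
cv2.imwrite('pics/w5z.png',cv2.resize(c['frame'][...,::-1][255:345,290:370],(533,600),interpolation=cv2.INTER_CUBIC))
s,q=np.sin(TH),np.cos(TH);R=np.array([[q,-s],[s,q]])
for p in((526,402),(455,403),(455,410),(527,412)): print(((ray(c,[(p[0]/1.5,p[1]/1.5)],.022)-T0)@R*1e3).round(1))
for p in((618,461),(738,461)): print('rail',((ray(c,[(p[0]/1.5,p[1]/1.5)],.026)-T0)@R*1e3).round(1))
c=cap('top','t5');cv2.imwrite('pics/t5.png',cv2.resize(c['frame'][...,::-1][145:240,200:320],(720,570),interpolation=cv2.INTER_CUBIC))
"
```

```text
[[  9.9 -10.3]]
[[ 10.6 -60. ]]
[[ 16.2 -59.8]]
[[17.9 -9. ]]
rail [[55.4 58.1]]
rail [[ 55.5 143.9]]
```

View pics/w5z.png

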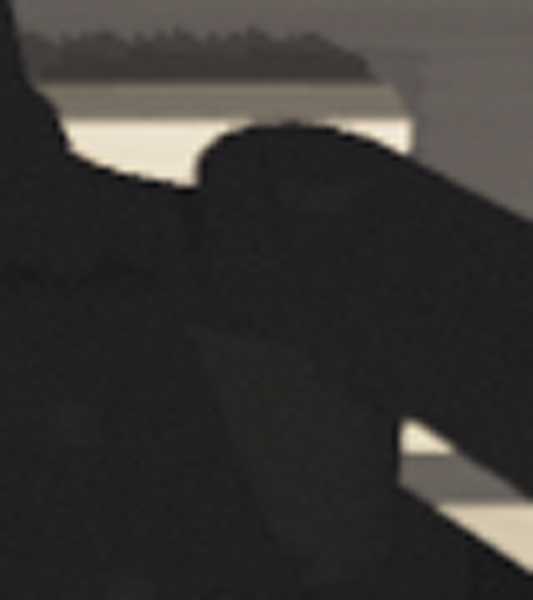

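View pics/t5.png

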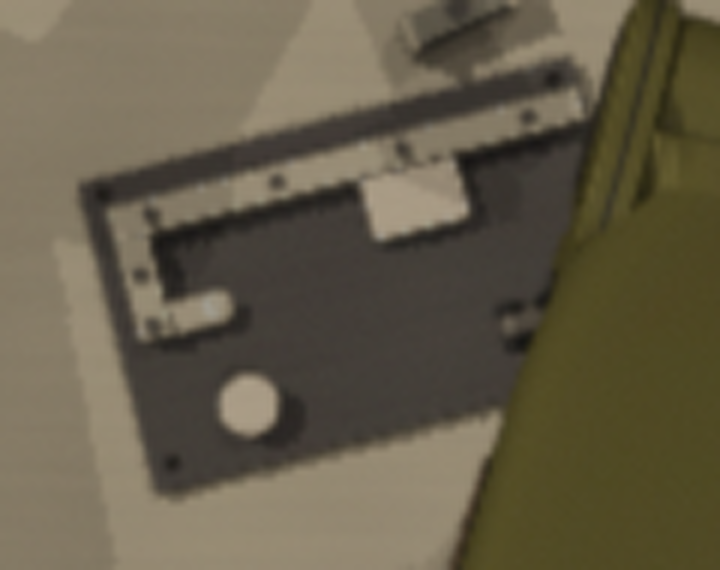

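Near edge at plate x≈15 along its length, so the spacer is flush on the rail, with y from about -69 to -9. Now I'll go to its -y end.

Emit:
jog_arm --moves '[[[-0.2,0.3,-0.2,-1,25,10,0],[-0.2,0.3,-0.2,-3,60,25,0],[-0.2,0.3,-0.2,-3,95,45,0],[-0.2,0.3,-0.2,-3,118,75,0],[-0.2,0.3,-0.2,-3,125,105,0],[-0.2,0.3,-0.2,-3,125,130,0],[-0.2,0.3,-0.2,-3,125,148,0],[-0.2,0.3,-0.2,-3,125,154,0]]]'

```text
clock: 6.5
tcp_pos: [0.6057, -0.0941, 0.0348]
tcp_rot: [0.598, 0.801, -0.001, -0.004]
contact_force: [-12.9, 2.1, 49.2]
gripper_width: 0.0
```

```bash
python3 -c "
from h import *
c=cap('scene','s6');cv2.imwrite('pics/s6.png',cv2.resize(c['frame'][...,::-1][130:270,175:325],(640,597),interpolation=cv2.INTER_CUBIC))
where();rel(35,-85,38.5)"
```

```text
t 6.55 plate [  32.9 -104.3] z 35.3 F plate [-0.6  0.4] -0.0 grip -0.0
rot [-0.28 -0.28  0.11] shift mm [19.3  2.2 -3.1]
```

View pics/s6.png

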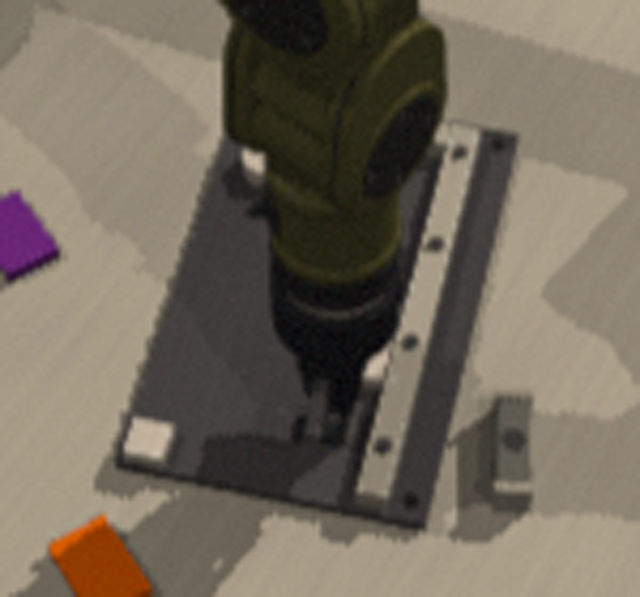

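The fingertips tapped the plate: 49 N for a moment, now 0. I'll raise them 3 mm and push along +y.

Emit:
jog_arm --moves '[[[-0.3,-0.3,0.1,0,2,-3,0],[-0.3,-0.3,0.1,5,2.5,-3,0],[-0.3,-0.3,0.1,11,2.5,-3,0],[-0.3,-0.3,0.1,17,2.5,-3,0],[-0.3,-0.3,0.1,23,2.5,-3,0],[-0.3,-0.3,0.1,29,2.5,-3,0],[-0.3,-0.3,0.1,35,2.5,-3,0],[-0.3,-0.3,0.1,40,2.5,-3,0]]]'

```text
clock: 7.22
tcp_pos: [0.5966, -0.0545, 0.0385]
tcp_rot: [0.599, 0.801, -0.0, 0.0]
contact_force: [0.8, -0.8, -1.0]
gripper_width: 0.002
```

```bash
python3 -c "
from h import *
c=cap('scene','s7');cv2.imwrite('pics/s7.png',cv2.resize(c['frame'][...,::-1][130:270,175:325],(640,597),interpolation=cv2.INTER_CUBIC))
where();rel(35.5,-20,38.5)"
```

```text
t 7.27 plate [ 35.1 -62.7] z 38.4 F plate [-0.3  0.5] -0.2 grip 0.0
rot [ 0.   -0.04  0.07] shift mm [42.7  0.4 -0. ]
```

View pics/s7.png

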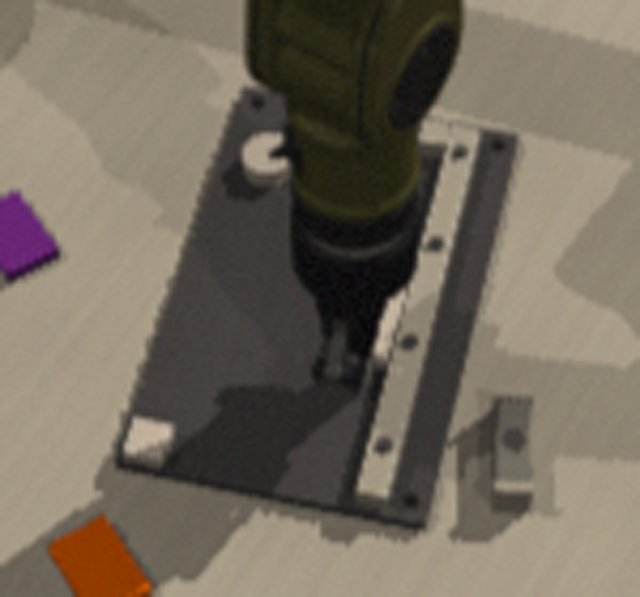

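The spacer is sliding along the rail at (390,325). Continue.

Emit:
jog_arm --moves '[[[0,0,0,5,0.5,0,0],[0,0,0,11,0.6,0,0],[0,0,0,17,0.6,0,0],[0,0,0,23,0.6,0,0],[0,0,0,29,0.6,0,0],[0,0,0,35,0.6,0,0],[0,0,0,40,0.6,0,0],[0,0,0,44,0.6,0,0]]]'

```text
clock: 7.93
tcp_pos: [0.5841, -0.0107, 0.0385]
tcp_rot: [0.599, 0.801, 0.0, -0.0]
contact_force: [-0.3, -2.0, 1.0]
gripper_width: -0.004
```

```bash
python3 -c "
from h import *
for n in ('scene','top'):
  c=cap(n,n+'8')
cv2.imwrite('pics/s8.png',np.hstack([cv2.resize(cv2.imread('pics/scene8.png')[130:270,175:270],(390,575)),cv2.resize(cv2.imread('pics/top8.png')[145:240,200:268],(400,575))]))
where();rel(35.5,48,38.5)"
```

```text
t 8.03 plate [ 35.8 -17.6] z 38.4 F plate [-0.2 -0.1] 0.3 grip -0.0
rot [ 0.01 -0.1   0.13] shift mm [65.6 -0.1  0.1]
```

View pics/s8.png

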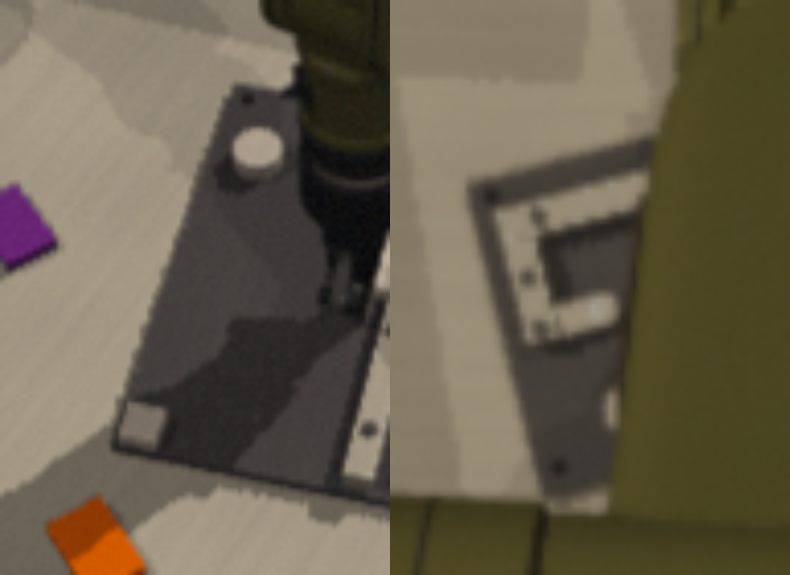

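Before it enters the pocket I'll back off and check how the spacer sits.

Emit:
jog_arm --moves '[[[0,0,0,-10,0,0,0],[0,0,0,-22,0,-5,0],[0,0,0,-40,-10,-30,0],[0,0,0,-60,-40,-60,0],[0,0,0,-75,-75,-90,0],[0,0,0,-80,-110,-120,0],[0,0,0,-80,-120,-140,0],[0,0,0,-80,-120,-140,0]]]'

```text
clock: 8.7
tcp_pos: [0.4908, -0.1247, 0.184]
tcp_rot: [0.6, 0.8, 0.001, 0.002]
contact_force: [0.9, 0.1, -0.1]
gripper_width: -0.001
```

```bash
python3 -c "
from h import *
c=cap('wrist','w9');cv2.imwrite('pics/w9b.png',cv2.resize(c['frame'][...,::-1],(768,576),interpolation=cv2.INTER_CUBIC))
cv2.imwrite('pics/w9z.png',cv2.resize(c['frame'][...,::-1][220:340,310:510],(800,480),interpolation=cv2.INTER_CUBIC))
where()"
```

```text
t 8.75 plate [ -84.3 -100.9] z 182.1 F plate [ 1.  -0.2] -0.2 grip 0.0
```

View pics/w9b.png

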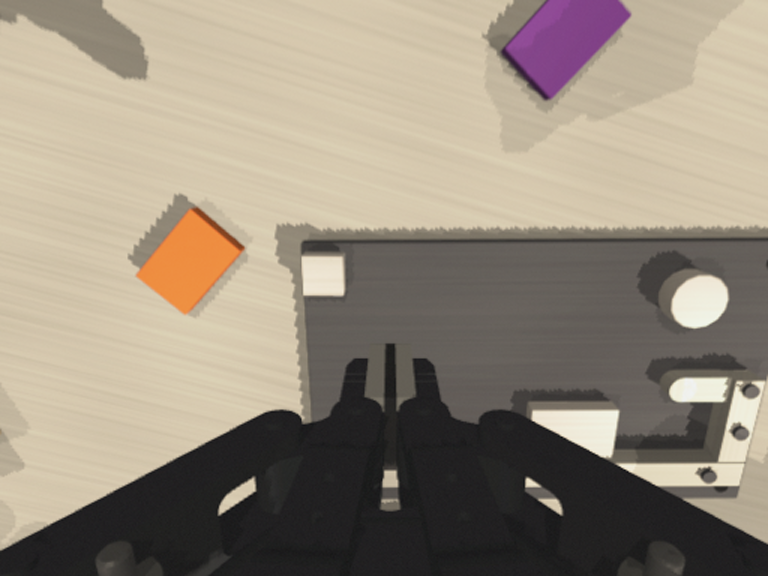

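View pics/w9z.png

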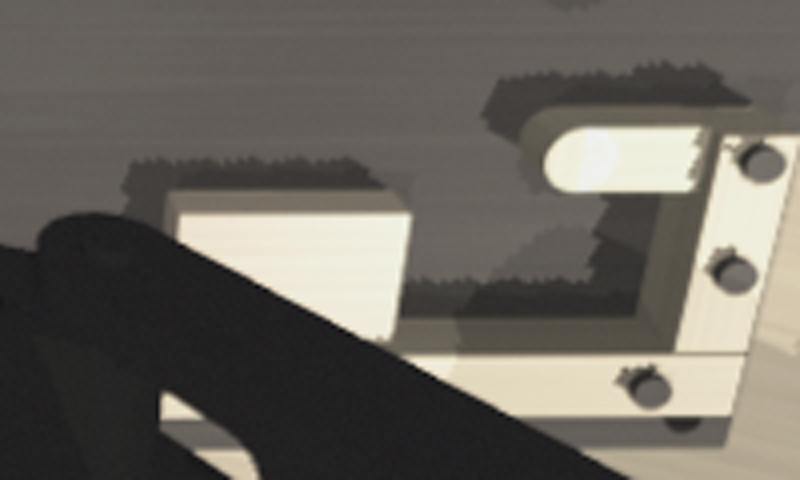

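```bash
python3 -c "
from h import *
c=dict(np.load('pics/w9.npz'));s,q=np.sin(TH),np.cos(TH);R=np.array([[q,-s],[s,q]])
for p,z in(((178,213),.022),((411,213),.022),((397,345),.022),((420,355),.026),((672,352),.026),((720,136),.026),((545,160),.022),((640,192),.022)): print(p,((ray(c,[(p[0]/4+309.6,p[1]/4+219.6)],z)-T0)@R*1e3).round(1))
rel(35.5,-30,60)"
```

```text
(178, 213) [[15.1 -5.6]]
(411, 213) [[15.2 53.8]]
(397, 345) [[54.9 55.6]]
(420, 355) [[54.9 59.7]]
(672, 352) [[ 54.1 125.2]]
(720, 136) [[ -8.7 124.5]]
(545, 160) [[ 0.1 85.3]]
(640, 192) [[  9.3 110.9]]
rot [ 0.33  0.1  -0.09] shift mm [ 71.3 119.  122.7]
```

The spacer is flush on the rail (near edge x=15.1 to 15.2), with y from about -5.5 to 54.5. It needs 70.5 mm more. Going back to the end face with a soft descent.

Emit:
jog_arm --moves '[[[0.3,0.1,-0.1,20,25,10,0],[0.3,0.1,-0.1,45,60,30,0],[0.3,0.1,-0.1,65,95,55,0],[0.3,0.1,-0.1,71,115,85,0],[0.3,0.1,-0.1,71,119,110,0],[0.3,0.1,-0.1,71,119,125,0],[0.3,0.1,-0.1,71,119,130,0],[0.3,0.1,-0.1,71,119,132,0]]]'

```text
clock: 9.42
tcp_pos: [0.5865, -0.0227, 0.0486]
tcp_rot: [0.599, 0.801, -0.001, -0.001]
contact_force: [0.6, -0.2, 0.3]
gripper_width: -0.009
```

```bash
python3 -c "
from h import *
where();rel(35.5,-30,38.5)"
```

```text
t 9.42 plate [ 34.5 -30.2] z 48.6 F plate [ 0.6 -0.4] 0.3 grip -0.01
rot [-0.18 -0.07  0.01] shift mm [ 0.2  1.  10.1]
```

Emit:
jog_arm --moves '[[[-0.2,-0.1,0,0,1,5,0],[-0.2,-0.1,0,0,1,9,0],[-0.2,-0.1,0,0,1,10,0],[-0.2,-0.1,0,6,1,10,0],[-0.2,-0.1,0,12,1,10,0],[-0.2,-0.1,0,18,1,10,0],[-0.2,-0.1,0,24,1,10,0],[-0.2,-0.1,0,30,1,10,0]]]'

```text
clock: 10.08
tcp_pos: [0.5792, 0.0069, 0.0392]
tcp_rot: [0.599, 0.801, 0.0, 0.001]
contact_force: [0.0, -1.8, 2.2]
gripper_width: 0.001
```

```bash
python3 -c "
from h import *
where();rel(35.5,48,38.5)"
```

```text
t 10.08 plate [35.8  0.2] z 39.2 F plate [-0.5 -1.7] 2.2 grip 0.0
rot [0.08 0.09 0.02] shift mm [47.8 -0.3  0.7]
```

Emit:
jog_arm --moves '[[[0.1,0.1,0,5,0,0.7,0],[0.1,0.1,0,10,0,0.7,0],[0.1,0.1,0,15,0,0.7,0],[0.1,0.1,0,20,0,0.7,0],[0.1,0.1,0,25,0,0.7,0],[0.1,0.1,0,30,0,0.7,0],[0.1,0.1,0,35,0,0.7,0],[0.1,0.1,0,39,0,0.7,0]]]'

```text
clock: 10.75
tcp_pos: [0.5681, 0.0449, 0.0385]
tcp_rot: [0.599, 0.801, -0.0, -0.0]
contact_force: [-0.8, -1.1, 2.6]
gripper_width: -0.001
```

```bash
python3 -c "
from h import *
where();rel(35.5,53,38.5)"
```

```text
t 10.75 plate [35.9 39.9] z 38.5 F plate [-1.  -0.9] 2.6 grip -0.0
rot [-0.02 -0.03  0.03] shift mm [13.1 -0.4 -0. ]
```

Now the final slow approach to the stop.

Emit:
jog_arm --moves '[[[0,0,0,2,0,0,0],[0,0,0,4,0,0,0],[0,0,0,6,0,0,0],[0,0,0,8,0,0,0],[0,0,0,9.5,0,0,0],[0,0,0,11,0,0,0],[0,0,0,12,0,0,0],[0,0,0,13,0,0,0]]]'

```text
clock: 11.42
tcp_pos: [0.5643, 0.0575, 0.0384]
tcp_rot: [0.599, 0.801, -0.0, -0.0]
contact_force: [0.6, -1.1, 2.4]
gripper_width: 0.003
```

```bash
python3 -c "
from h import *
where()"
```

```text
t 11.42 plate [35.8 52.9] z 38.4 F plate [ 0.3 -1.3] 2.4 grip 0.0
```

Emit:
jog_arm --moves '[[[0,0,0,0.7,0,0,0],[0,0,0,1.4,0,0,0],[0,0,0,2.1,0,0,0],[0,0,0,2.8,0,0,0],[0,0,0,3.5,0,0,0],[0,0,0,4,0,0,0],[0,0,0,4,0,0,0],[0,0,0,4,0,0,0]]]'

```text
clock: 12.08
tcp_pos: [0.5639, 0.0593, 0.0385]
tcp_rot: [0.6, 0.8, -0.001, 0.002]
contact_force: [2.2, -6.8, 1.5]
gripper_width: -0.001
```

```bash
python3 -c "
from h import *
where()"
```

```text
t 12.08 plate [35.9 54.8] z 38.5 F plate [ 0.2 -7.2] 1.5 grip -0.0
```

Emit:
jog_arm --moves '[[[0,0,0,2.5,0,0,0],[0,0,0,3,0,0,0],[0,0,0,3.5,0,0,0],[0,0,0,4,0,0,0],[0,0,0,4.5,0,0,0],[0,0,0,4.5,0,0,0],[0,0,0,4.5,0,0,0],[0,0,0,4.5,0,0,0]]]'

```text
clock: 12.75
tcp_pos: [0.5638, 0.0597, 0.0386]
tcp_rot: [0.601, 0.799, -0.004, 0.005]
contact_force: [2.0, -13.2, -0.0]
gripper_width: 0.0
```

```bash
python3 -c "
from h import *
where()"
```

```text
t 12.75 plate [35.9 55.2] z 38.6 F plate [ -1.8 -13.3] -0.0 grip 0.0
```

Stalled at 13 N against the stop. I'll back off along -y, lift and inspect.

Emit:
jog_arm --moves '[[[0,0,0,-5,0,0,0],[0,0,0,-15,0,0,0],[0,0,0,-30,0,-5,0],[0,0,0,-50,-10,-30,0],[0,0,0,-75,-40,-60,0],[0,0,0,-100,-70,-90,0],[0,0,0,-125,-100,-120,0],[0,0,0,-140,-115,-140,0]]]'

```text
clock: 13.42
tcp_pos: [0.4939, -0.0991, 0.1743]
tcp_rot: [0.6, 0.8, -0.004, 0.004]
contact_force: [1.2, 0.1, -0.2]
gripper_width: -0.003
```

```bash
cat > chk.py <<'E'
from h import *
import sys
t=sys.argv[1]
c=cap('wrist',t);cv2.imwrite(f'pics/{t}b.png',cv2.resize(c['frame'][...,::-1],(768,576),interpolation=cv2.INTER_CUBIC))
cv2.imwrite(f'pics/{t}z.png',cv2.resize(c['frame'][...,::-1][220:340,310:510],(800,480),interpolation=cv2.INTER_CUBIC))
where()
E
python3 chk.py w10
```

```text
t 13.47 plate [-77.4 -81.8] z 179.7 F plate [-2.5 -4. ] 2.7 grip 0.0
```

View pics/w10z.png

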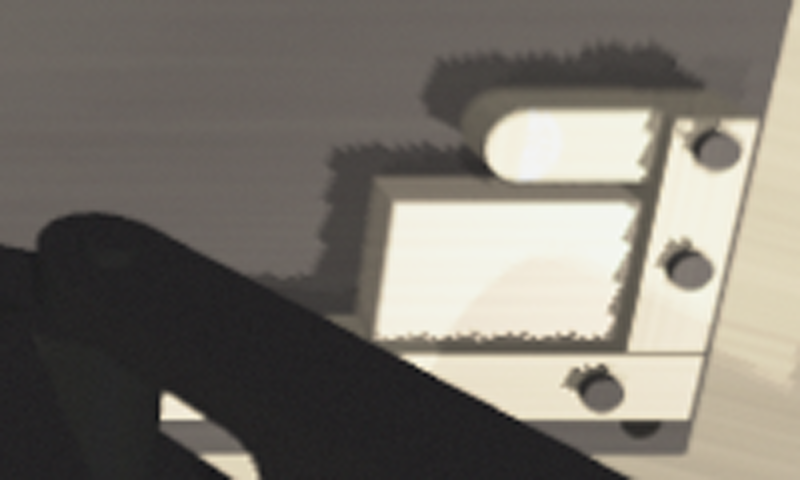

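View pics/w10b.png

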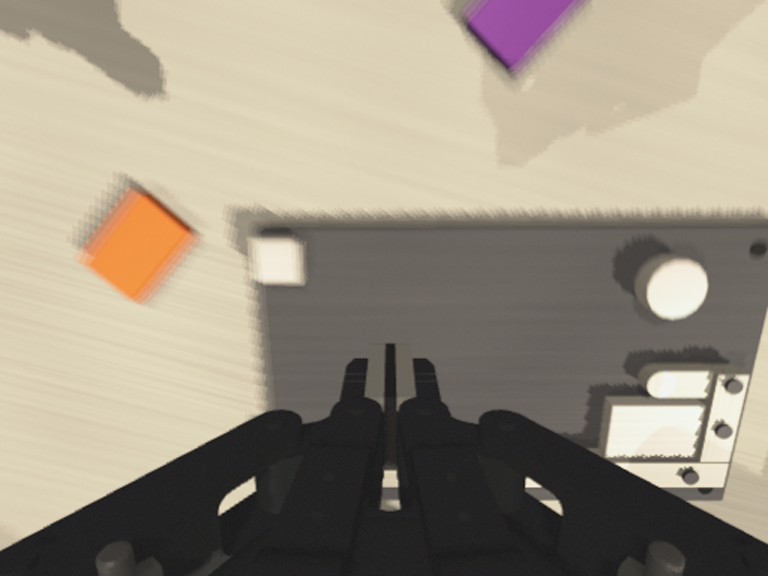

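The spacer is in the pocket, with its top face at (395–640, 200–340) in the zoom. I'll let the arm settle, look again and measure.

Emit:
jog_arm --moves '[[[0,0,0,-15,-15,0,0],[0,0,0,-20,-25,0,0],[0,0,0,-20,-30,0,0],[0,0,0,-20,-30,0,0],[0,0,0,-20,-30,0,0],[0,0,0,-20,-30,0,0],[0,0,0,-20,-30,0,0],[0,0,0,-20,-30,0,0]]]'

```text
clock: 14.13
tcp_pos: [0.4707, -0.1304, 0.1795]
tcp_rot: [0.602, 0.799, -0.005, 0.007]
contact_force: [0.1, -0.2, 0.4]
gripper_width: 0.0
```

```bash
python3 chk.py w11; python3 -c "
from h import *
c=cap('top','t11');cv2.imwrite('pics/t11.png',cv2.resize(c['frame'][...,::-1][145:240,200:320],(720,570),interpolation=cv2.INTER_CUBIC))"
```

```text
t 14.18 plate [-107.  -101.1] z 179.6 F plate [-1.1 -0.3] -0.2 grip 0.0
```

View pics/w11z.png

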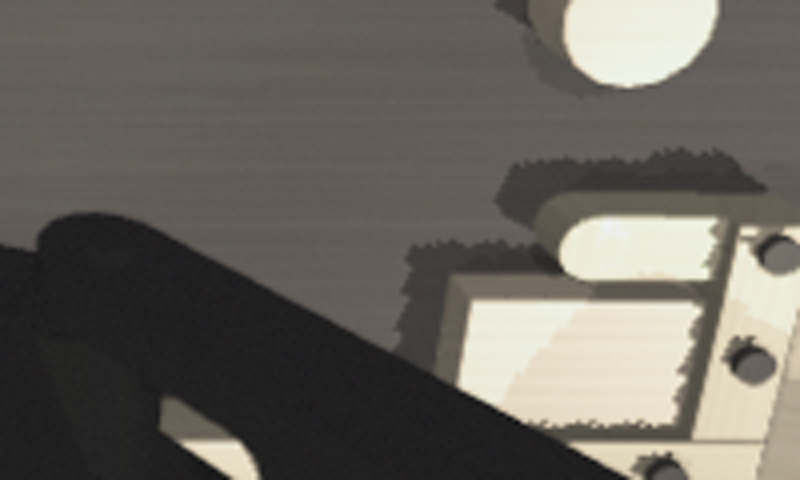

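View pics/t11.png

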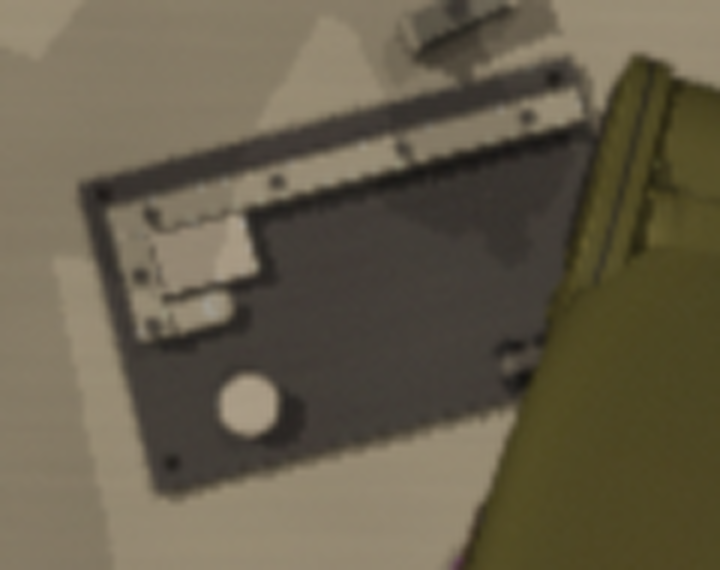

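```bash
python3 -c "
from h import *
c=dict(np.load('pics/w11.npz'));s,q=np.sin(TH),np.cos(TH);R=np.array([[q,-s],[s,q]])
f=lambda p,z:((ray(c,[(p[0]/4+309.6,p[1]/4+219.6)],z)-T0)@R*1e3).round(1)
for n,p,z in(('nearL',(471,300),.022),('nearR',(702,300),.022),('leftedge low',(458,378),.022),('rail',(580,440),.026),('rail/stop',(692,439),.026),('stopcorner',(737,226),.026),('nose',(560,247),.022),('keeper inner',(650,281),.022),('keeper inner',(590,279),.022)): print(n,f(p,z))
cv2.imwrite('pics/w11y.png',cv2.resize(c['frame'][...,::-1][270:335,405:505],(800,520),interpolation=cv2.INTER_CUBIC))
"
```

```text
nearL [[14.7 65.8]]
nearR [[ 14.4 123.7]]
leftedge low [[38.2 65.9]]
rail [[53.9 97.5]]
rail/stop [[ 53.3 126.1]]
stopcorner [[ -9.5 124.7]]
nose [[-0.8 85.6]]
keeper inner [[  8.9 109.6]]
keeper inner [[ 8.4 94.6]]
```

View pics/w11y.png

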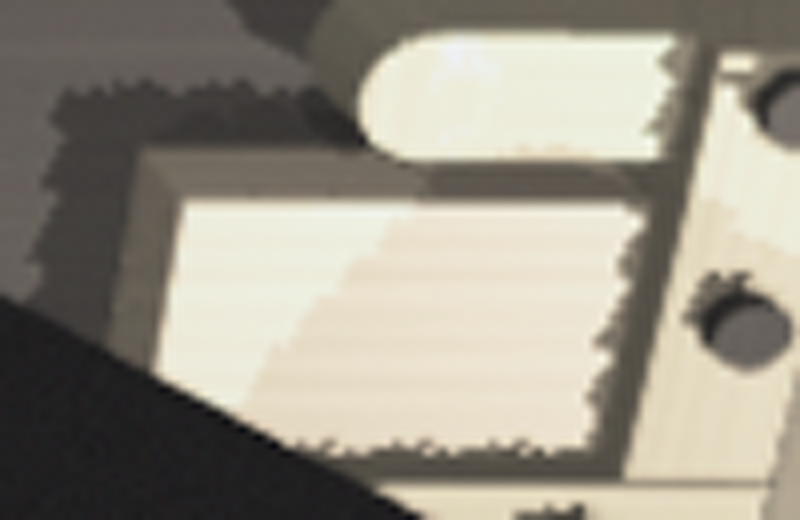

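Measured against its neighbours, the spacer is seated:

| Check | Measured | Nominal |
|---|---|---|
| Gap to keeper | 5.9 mm | 6 mm |
| Sticks out past the nose | 19.8 mm | 20 mm |
| Slope of spacer edge | same as the rail's | parallel |

The gripper is clear, so I'm handing in.

```bash
python3 -c "
from h import *
c=dict(np.load('pics/w11.npz'));s,q=np.sin(TH),np.cos(TH);R=np.array([[q,-s],[s,q]])
g=cv2.cvtColor(c['frame'],cv2.COLOR_RGB2GRAY);n,l,st,ce=cv2.connectedComponentsWithStats((g>170).astype(np.uint8))
for i in range(n):
  if 300<st[i,4]<3000: print(ce[i].round(0),st[i,4],((ray(c,[ce[i]],.024)-T0)@R*1e3).round(1))
o=get_obs();print(np.abs(o['joint_vel']).max(),o['contact_force'].round(1));where(o)
print(finish_job())"
```

```text
[218. 206.] 689 [[ -81.8 -143. ]]
[470. 224.] 1028 [[-63.7  92.6]]
[470. 282.] 577 [[ -2.  103.8]]
[499. 306.] 823 [[ 26.  138.1]]
[454. 309.] 1626 [[30.6 94.2]]
[483. 336.] 383 [[ 64.  129.8]]
0.004579133409725188 [0.3 0.6 0.7]
t 14.23 plate [-107.1 -101.2] z 179.7 F plate [0.4 0.5] 0.7 grip -0.01
the job is handed in; nothing more can be done
None
```

The spacer is seated in the corner pocket, flush against the rail and the end stop as far as the cameras can show. I handed the job in at about 14 s with the gripper well clear.

With the shut fingers I pushed the spacer square onto the rail about 130 mm short of its seat, until they stalled at 11 N. I then slid it along the rail by its -y end face, stopping once to check it, until they stalled at 13 N against the stop.

**Last checks:**
- **Along the rail:** the spacer's near edge is at plate x ≈ 14.5 mm (nominal 15) and runs parallel to the rail. The gap to the keeper is 5.9 mm (nominal 6).
- **Against the stop:** the spacer's -y end is at y ≈ 65.8 mm (nominal 65). It sticks out 19.8 mm past the keeper's nose (nominal 20).
- **Bystanders:** the tile and boss are within about 2 mm of where they started, which is the measurement noise. I did not re-measure the magnet, glasses, brush, jar or hammer; the arm stayed clear of them.

**What went wrong or disagreed:**
- **Tap on the plate:** one descent overshot and the fingertips touched the plate, with 49 N at the wrist for a moment. Nothing moved.
- **Absolute positions:** these disagree with nominal by up to about 1.5 mm, within the camera calibration. I relied on the distances to neighbouring parts and the stall forces to call it flush.

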